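Load the microscope stage and hold it in its notch

ROBOT

A 6-joint arm with a two-finger parallel gripper is mounted at the origin on the work surface. World frame = base frame: x ahead of the robot, y to its left, z up, the work surface at z = 0. Lengths are in mm, angles in rad, forces in N, time in s.
With the tool pointing down it reaches from about 275 to 750 mm from the base axis. Payload 10.2 kg.
Tool frame: the origin (TCP) lies at the very end of the fingers, on their centre line; the grasp point (between the pads) lies ctrl.grip_depth behind it (ctrl.grip_depth is the distance from the TCP to the grasp point, in mm); z points along the fingers, y is the direction in which the jaws open and shut (so a half turn about z gives the same grasp; the last joint's range is limited). The gripper opens to 85 mm and grips with 20 to 120 N. Pads are 22 mm wide; open, the fingers measure 114 mm over their backs; the gripper's body (76 mm by 85 mm) begins 54 mm behind the grasp point. The pads swing forward as they close: fully open they stand 13 mm farther back than shut.
Start: joints at [1.101, 0.313, 1.498, -0, 1.331, -0.223], TCP at [128.271, 509.095, 231.294] pointing down, gripper open.
Joint ranges: [-2.94, 2.94], [-0.97, 2.17], [0.19, 2.56], [-1.23, 4.37], [0.02, 3.11], [-2.88, 2.88]. Speed limits (rad/s): [2.39, 2.39, 3.01, 3.14, 3.14, 3.14].

INTERFACE

Orientations are given as a unit quaternion [w, x, y, z].
In Python, from rig import telemetry, eyes, ctrl, nets gives the robot as it stands. The module is installed in compiled form; this text tells all that it offers.
- The arm moves only by the tool drive_tool, never from a script. Its argument "series" is text: rows parted by semicolons, each of 7 numbers parted by spaces: the shift along the tool's x, y, z normalised to -1 to 1, where 1 is 0.12 m, then the turn, a rotation vector about the tool's x, y, z normalised to -1 to 1, where 1 is 0.5 rad, then the opening, from 0 (shut) to 1 (fully open). In form: tx ty tz wx wy wz hand; .... A call has 1 to 20 rows; each row is the pose to reach, as a shift and turn from the pose measured when the call began, along the tool's axes at that moment; what a row does not reach only later rows make up. A row lasts 1/10 s, in which the tool goes at most 50 mm and 8.59 degrees, less where a joint would pass 70% of its speed; a pose out of reach is approached as far as the arm can. A call with a number of a shift or a turn outside -1 to 1 is refused whole. A call with a gripper value outside its range is refused whole. The fingers move at their own pace and stop on an object; "newtons" is the grip in N (left out, the last holds). Time passes only in rows, so rows that repeat a pose let the fingers close. It gives the time, the measured TCP pose, the force and the opening at its end, in the units of the state.
- telemetry.sense(): the state, without advancing time (a new reading comes with each control period).
- eyes.capture(name): name is "scene" or "top" or "wrist"; returns a dict with "frame" (420x560x3 uint8, red, green, blue), "fx", "fy", "cx", "cy" (pixels), "D" ([k1, k2, p1, p2, k3] as OpenCV has them; the pictures are not rectified), "view" (4x4, takes a point from world to camera coordinates). Camera axes: x right, y up, looking along -z (the intrinsics and any distortion apply to the point x, -y, -z); pixel columns grow to the right and rows downward; lengths in mm; the calibration is good to about 2 mm. A picture is of the moment at which its call begins. There is no depth.
- ctrl.finish_job(): hands the job in, once; it reports no verdict.
Trained networks look in a picture, given as the dict that the camera call returned (one of the last four; its "shot" number tells which), for a name from the list of things; names that differ only in an ending like _2 or _b are one class to them, and where a whole thing is asked for, a point or a joint stands for the part that bears it (a point fixed in the world has none). Each returns a list of dicts, best first, with "confidence" (0 to 1); they miss things now and then, are a little off and sometimes report something else, mostly with a low value. They report only what shows in the picture. A call takes as long as a camera call.
- nets.spot_in(name, picture): "rect" ([left, top, right, bottom] in pixels, round what is visible of it).
The state is a dict: "time_s": time; "joints": joint angles; "dq": joint speeds; "tau": joint torques, N m; "eef_pos": TCP position; "ee_rot": TCP orientation; "force": force on the tool from outside, world axes, zero at the start; "wrist_torque": the same for the moment, N m; "grip_width": opening from 0.0 (shut) to 1.0 (fully open).
Only numpy, scipy, OpenCV 4.12 (cv2) and the standard library are available. Lean on these libraries where they do the work, as an engineer would, in place of code of your own. Each camera call takes 0.05 s, during which the arm holds its last target. There are 200 camera calls.

TASK

Tip up the hinged tray by its blue lug so that all three mineral samples slide into the white dish waiting at the loading end, then lower the tray level again. Take the stage by its orange knob and slide it along the rail, away from the tray, until its spring ball clicks into the notch under the microscope, and finish while still holding the knob there, the ball in the notch and the samples in the dish. Leave the bottle, beaker and jar beside the fixture where they stand.

Things in the scene. Friction and masses are not known exactly. Their poses are not given: they have to be found in the camera images.
- base: grey base plate of the inspection fixture, fixed to the bench, 220 (x) x 470 (y) x 12 mm. Its frame lies on the bench below the middle of the rail: own y runs along the rail towards the tray, own x points away from the robot. Height of the frame = bench surface. It stands turned differently each time; all parts below are turned with it.
- tray (a joint): tilt of the tip-up tray, rad: 0 = lying level, 1.2 = its limit, fully tipped. It turns freely and falls back by itself when let go. The tray is aluminium, 80 mm wide, 110 mm long, with 20 mm walls on three sides and an open lip over the dish; it is hinged at that lip. Samples begin to slide at about 0.45 to 0.65 rad and all leave by about 1.0.
- tray_hinge (a point): middle of the tray's hinge line (at the open lip, 78 mm above the bench); its x axis is the hinge line; its y axis points along the tray floor towards the lug (turns with the tray).
- tray_lug (a point): centre of the blue round lug at the free end of the tray, a disc 26 mm in diameter and 16 mm thick whose axis is parallel to the hinge, 145 mm along the tray from the hinge and 6 mm above the tray floor (84 mm above the bench when level). Pinch it on its two flat faces, fingers closing along the hinge direction: it then turns between the fingers while the gripper keeps pointing down on the arc about the hinge. The tray's end wall is 35 mm from the lug's centre.
- stage: the sliding stage with dish and knob; origin under the dish centre, 22 mm above the bench, axes as the base's. At the loading end, by the tray, its origin is at y = +70 mm in the base's frame; it slides away from the tray (along the base's -y) up to y = -135 mm at the far stop, which lies beyond the notch. About 1 to 2 N moves it.
- stage_knob (a point): point on the orange upright knob at the height to grip: on its axis, 66 mm above the bench. The knob is 22 (x) x 20 (along the rail) mm, its top 85 mm and its foot 30 mm above the bench, on the stage's arm on the robot's side, 115 mm from the dish centre; axes as the base's. Nothing stands within 25 mm beside it.
- dish (a point): centre of the inner floor of the white square dish on the stage, 34 mm above the bench; inside 84 x 84 mm, walls 30 mm high. Axes as the base's.
- stage_ball (a point): the stage's spring ball, at its rest height, under the brass plunger with a red line on top at the stage's leading far corner (72 mm from the dish centre away from the robot, 53 mm ahead along the slide). It starts to climb the first ridge 12 mm before the notch (8 to 10 N at most); past the crest, 6 mm before, it pulls the stage in; leaving on the far side takes as much.
- notch (a point): where the ball sits when it has clicked in: between two brass ridges (12.8 mm apart, 4 mm high) on the microscope's white foot, marked with a red line; axes as the base's. With the ball here the dish is under the lens. The microscope stands at a different place along the rail each time.
- microscope: blue digital microscope (50 mm thick, lens 105 mm and top 243 mm above the bench) on an arm from a steel post behind the rail (post top 253 mm, 122 mm beyond the lens); fixed. Origin on the bench plane below the lens, axes as the base's.
- sample_green_center (a point): centre of a loose six-sided mineral sample, 21 mm across, 16 mm tall, green, lying in the tray at the start
- sample_pink_center (a point): centre of a loose six-sided mineral sample, 23 mm across, 15 mm tall, pink, lying in the tray at the start
- sample_dark_center (a point): centre of a loose six-sided mineral sample, 20 mm across, 17 mm tall, dark grey, lying in the tray at the start
- amber_bottle: bystander: brown glass bottle with black cap, 44 mm wide, 75 mm tall, origin at its underside
- beaker: bystander: small glass beaker, 56 mm wide, 65 mm tall, origin at its underside
- white_jar: bystander: white jar with blue lid, 52 mm wide, 50 mm tall, origin at its underside

How it is judged (in metres and radians):
On the way, in this order (a step that is already met when the one before it is completed fails the run):
1. all three samples lie in the dish, the stage still within 20 mm of its loading end (x of sample_green_center in the frame of dish between -0.043 and 0.043 m and y of sample_green_center in the frame of dish between -0.043 and 0.043 m and z of sample_green_center in the frame of dish between 0 and 0.034 m and x of sample_pink_center in the frame of dish between -0.043 and 0.043 m and y of sample_pink_center in the frame of dish between -0.043 and 0.043 m and z of sample_pink_center in the frame of dish between 0 and 0.034 m and x of sample_dark_center in the frame of dish between -0.043 and 0.043 m and y of sample_dark_center in the frame of dish between -0.043 and 0.043 m and z of sample_dark_center in the frame of dish between 0 and 0.034 m and y of dish in the frame of base above 0.05 m), for 0.2 s.
2. the tray is lowered level again (within 0.1 rad) (value of joint tray below 0.1 rad), for 0.2 s.
At the end, for the whole second after the job is handed in: The stage's ball is within 2.5 mm of the notch along the rail and at rest, the fingers hold the knob (grasp point within 35 mm of the knob's grip point) with more than 2 N, all three samples lie in the dish, and the tray is level within 0.1 rad (x of sample_green_center in the frame of dish between -0.043 and 0.043 m and y of sample_green_center in the frame of dish between -0.043 and 0.043 m and z of sample_green_center in the frame of dish between 0 and 0.034 m and x of sample_pink_center in the frame of dish between -0.043 and 0.043 m and y of sample_pink_center in the frame of dish between -0.043 and 0.043 m and z of sample_pink_center in the frame of dish between 0 and 0.034 m and x of sample_dark_center in the frame of dish between -0.043 and 0.043 m and y of sample_dark_center in the frame of dish between -0.043 and 0.043 m and z of sample_dark_center in the frame of dish between 0 and 0.034 m and y of stage_ball in the frame of notch between -0.0025 and 0.0025 m and linear speed of stage below 0.005 m/s and contact force between the fingers and stage above 2 N and distance between the grasp point and stage_knob below 0.035 m and value of joint tray below 0.1 rad); the arm keeps its last pose, push and grip.
It fails at once if a bystander (bottle, beaker or jar) is moved more than 30 mm or tipped over (distance of any of amber_bottle, beaker, white_jar from where it was at the start of the episode above 0.03 m or angle between any of amber_bottle, beaker, white_jar's own z axis and vertical above 0.5 rad).
It also fails if it takes over 53 s, if anything falls off the work surface, if the arm or the gripper's body presses on something with over 40 N, if the wrist force passes 120 N, or if a joint passes its speed limit or range.

## Working session

There is one attempt and no reset: what is moved stays moved. The work goes in short steps, Python scripts to look and compute and a tool call to move; the robot and the scene stay as the last step left them, time stands still between calls to the robot, and variables do not carry over. Pictures are saved under pics/ and viewed, about 8 in all and at most 12, crops included, and the job is handed in when it is done.

Besides the shell and the picture viewer there is one more tool, called after "Request:" in YAML: its name, and indented under it one key for each argument. drive_tool: Moves the arm, as the interface text tells. Scaled input: -1 to 1 covers 0.12 m each way for a shift and 0.5 rad each way for a turn. Its arguments: {"type":"object","properties":{"series":{"type":"string"},"newtons":{"type":"number"}},"required":["series"]}

```bash
mkdir -p pics; cat > h.py <<'E'
import numpy as np, cv2
from rig import telemetry, eyes, ctrl, nets
def proj(c,P):
    P=np.atleast_2d(np.asarray(P,float)); V=np.array(c["view"]); p=P@V[:3,:3].T+V[:3,3]
    p=p*[1,-1,-1]; K=np.array([[c["fx"],0,c["cx"]],[0,c["fy"],c["cy"]],[0,0,1.]])
    return cv2.projectPoints(p,np.zeros(3),np.zeros(3),K,np.array(c["D"],float))[0].reshape(-1,2)
def ray(c,uv,z):
    K=np.array([[c["fx"],0,c["cx"]],[0,c["fy"],c["cy"]],[0,0,1.]])
    n=cv2.undistortPoints(np.array([[uv]],float),K,np.array(c["D"],float)).ravel()
    V=np.array(c["view"]);R=V[:3,:3];o=-R.T@V[:3,3];d=R.T@np.array([n[0],-n[1],-1.])
    return o+d*(z-o[2])/d[2]
E
python3 - <<'E'
from h import *
print(telemetry.sense(),ctrl.grip_depth)
hs={'tray_lug':84,'stage_knob':66,'tray':80,'dish':50,'stage_ball':40,'notch':20,'sample_green_center':86,'sample_pink_center':86,'sample_dark_center':86,'amber_bottle':37,'beaker':32,'white_jar':25,'microscope':200,'base':6}
for n in ['top','scene']:
    c=eyes.capture(n); cv2.imwrite(f'pics/{n}0.png',c['frame'][:,:,::-1]); print(n,np.round(c['view'],2).tolist(),c['fx'],c['D'])
    for k in hs:
        r=nets.spot_in(k,c)[:2]
        for d in r:
            q=d['rect'];print(k,np.round(q),round(d['confidence'],2),np.round(ray(c,((q[0]+q[2])/2,(q[1]+q[3])/2),hs[k])))
E
```

```text
{'time_s': 0.0, 'joints': array([ 1.10061970e+00,  3.13452358e-01,  1.49847802e+00,  1.00978158e-05,
        1.33100456e+00, -2.23419736e-01]), 'dq': array([-1.72371237e-03,  8.55758527e-04,  6.40736033e-04, -9.87883339e-05,
        3.78129913e-04,  1.40398929e-03]), 'tau': array([-9.43286723e-04, -4.12266970e+01, -2.59747928e+01, -2.65078643e-04,
        4.11869172e-03, -4.58131538e-06]), 'eef_pos': array([128.12922541, 508.84314656, 230.71846381]), 'ee_rot': array([-2.32726441e-04,  1.23066831e-01,  9.92398158e-01, -6.29523241e-04]), 'force': array([0.96416501, 0.4081958 , 0.64422083]), 'wrist_torque': array([-0.0070482 , -0.02593809, -0.0249763 ]), 'grip_width': 1.0001279103370129} 18.700000000000003
top [[-0.01, -1.0, 0.01, -11.03], [0.98, -0.01, 0.19, -539.7], [-0.19, 0.02, 0.98, -812.54], [0.0, 0.0, 0.0, 1.0]] 385.11849935807373 [-0.09699038  0.          0.          0.          0.        ]
tray_lug [131. 176. 209. 217.] 0.97 [565. 206.  84.]
stage_knob [209. 161. 252. 255.] 0.88 [541.  74.  66.]
tray [137. 177. 211. 220.] 0.95 [563. 198.  80.]
tray [206. 160. 252. 254.] 0.55 [5
[... 1224 characters left out ...]
5. -129.   20.]
sample_green_center [364. 249. 370. 259.] 0.69 [578. 176.  86.]
sample_pink_center [172. 170. 199. 203.] 0.34 [ 616. -214.   86.]
sample_dark_center [162. 192. 429. 369.] 0.56 [697. 103.  86.]
sample_dark_center [356. 233. 368. 240.] 0.51 [543. 150.  86.]
amber_bottle [141. 194. 165. 234.] 0.96 [ 679. -255.   37.]
beaker [174. 169. 200. 208.] 0.61 [ 574. -258.   32.]
beaker [190. 136. 274. 290.] 0.53 [ 581. -125.   32.]
white_jar [383. 210. 413. 240.] 0.87 [413. 179.  25.]
white_jar [335. 221. 432. 281.] 0.46 [497. 184.  25.]
microscope [185. 137. 273. 291.] 0.61 [723.  -4. 200.]
base [164. 195. 432. 368.] 0.88 [639.  76.   6.]
base [358. 234. 367. 241.] 0.74 [467. 128.   6.]
```

```bash
python3 - <<'E'
import cv2
t=cv2.imread('pics/top0.png')[70:270,110:370]
cv2.imwrite('pics/t1.png',cv2.resize(t,(780,600),interpolation=cv2.INTER_CUBIC))
t=cv2.imread('pics/scene0.png')[130:380,130:450]
cv2.imwrite('pics/s1.png',cv2.resize(t,(768,600),interpolation=cv2.INTER_CUBIC))
E
```

```text
(no output)
```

View pics/t1.png

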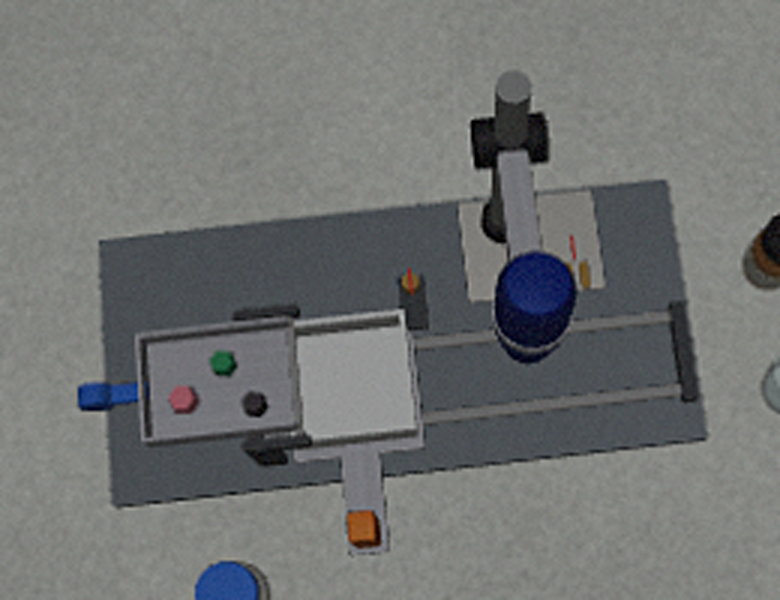

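View pics/s1.png

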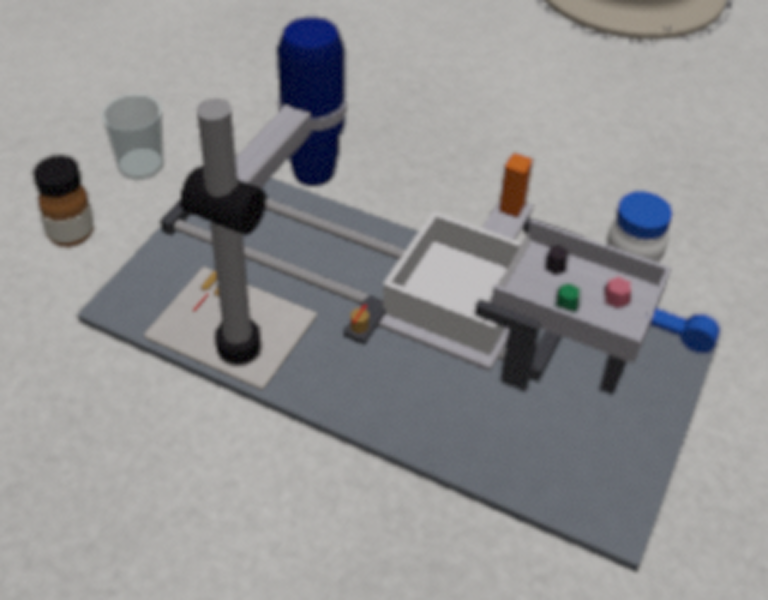

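The top view (crop scale 3, offset 110,70) shows the lug at about (93,397), knob (363,528), notch red line (573,248), plunger line (410,280) and the three samples in the tray. The scene view agrees, with the lug at (701,333). Next I'll fit the fixture pose.

```bash
cat > fit.py <<'E'
from h import *
from scipy.optimize import least_squares
T=eyes.capture('top');S=eyes.capture('scene')
def tc(u,v): return np.array([110+(u-1)/3,70+(v-1)/3])
def sc(u,v): return np.array([130+(u-1)/2.4,130+(v-1)/2.4])
# colour blobs
def blob(c,lo,hi,box):
    hsv=cv2.cvtColor(c['frame'],cv2.COLOR_RGB2HSV);m=cv2.inRange(hsv,lo,hi)
    l,t,r,b=box;k=np.zeros_like(m);k[t:b,l:r]=m[t:b,l:r];v,u=np.nonzero(k);return np.array([u.mean(),v.mean()]),(u.min(),v.min(),u.max(),v.max(),len(u))
O=((5,150,60),(20,255,255));B=((105,150,50),(125,255,255))
kT,a=blob(T,*O,(215,230,245,260));kS,b=blob(S,*O,(325,185,360,225))
lT,cc=blob(T,*B,(125,190,147,215));lS,d=blob(S,*B,(412,255,435,285))
print(kT,a,kS,b,lT,cc,lS,d)
def hullc(c,P):
    h=cv2.convexHull(proj(c,P).astype(np.float32));m=cv2.moments(h);return np.array([m['m10'],m['m01']])/m['m00']
kn=np.array([[-115+i,70+j,k] for i in(-11,11) for j in(-10,10) for k in(30,85)])
th=np.linspace(0,6.28,24)
disc=lambda yl:np.array([[i,yl+13*np.cos(t),84+13*np.sin(t)] for i in(-8,8) for t in th])
def W(p,Q):
    Q=np.atleast_2d(Q);c,s=np.cos(p[2]),np.sin(p[2]);return np.c_[p[0]+c*Q[:,0]-s*Q[:,1],p[1]+s*Q[:,0]+c*Q[:,1],Q[:,2]]
# plate corners: order (+x+y),(+x-y),(-x-y),(-x+y)
ct=[tc(100,241),tc(668,181),tc(706,438),tc(115,506)]
def res(p):
    px,py,yl,yn=p[3:7]
    co=np.array([[px+sx*110,py+sy*235,12] for sx,sy in((1,1),(1,-1),(-1,-1),(-1,1))])
    r=[(proj(T,W(p,co))-ct).ravel(), (proj(S,W(p,co[:2]))-[sc(637,566),sc(80,318)]).ravel()]
    r+=[2*(hullc(T,W(p,kn))-kT),2*(hullc(S,W(p,kn))-kS)]
    r+=[1*(proj(T,W(p,[0,yl,86]))[0]-tc(94,397)),1*(proj(S,W(p,[0,yl,84]))[0]-sc(701,333))]
    r+=[proj(T,W(p,[[-50-0,-138,0+12]]))[0]*0]
    fl=np.array([[42,28,34],[-42,28,34]]) # placeholder floor corners unused
    r+=[(proj(T,W(p,[72,17,38]))[0]-tc(410,281))*.7]
    return np.concatenate(r)
f=least_squares(res,[590,62,.05,0,0,200,-60],loss='soft_l1')
p=f.x;print(np.round(p,3));print(np.round(res(p),1))
c,s=np.cos(p[2]),np.sin(p[2])
for n,cam,uv in(('notchT',T,tc(573,250)),('notchS',S,sc(201,302)),('brS',S,sc(209,281)),('brT',T,tc(578,271)),('plT',T,tc(410,275)),('plS',S,sc(360,314))):
    for z in(16,20,26,40,50):
        w=ray(cam,uv,z)-[p[0],p[1],0];print(n,z,np.round([c*w[0]+s*w[1],-s*w[0]+c*w[1]],1))
lug=W(p,[0,p[5],84])[0];print('lug',lug,'knob',W(p,[-115,70,66])[0],'hinge',W(p,[0,p[5]-145,78])[0])
np.save('p.npy',p)
E
python3 fit.py
```

```text
[230.16129032 245.46236559] (np.int64(226), np.int64(240), np.int64(236), np.int64(252), 93) [344.15841584 206.34653465] (np.int64(339), np.int64(195), np.int64(350), np.int64(218), 202) [141.09756098 201.41463415] (np.int64(136), np.int64(198), np.int64(146), np.int64(205), 82) [420.40540541 268.18378378] (np.int64(412), np.int64(262), np.int64(428), np.int64(275), 185)
[ 5.89514e+02  6.00510e+01  1.80000e-01  6.12000e-01 -1.24900e+00
  2.00181e+02 -6.00000e+01]
[ -6.5  17.1  -6.7   2.3   1.1   2.9   0.3  18.3  18.9 -17.5   7.4  -1.
 -29.7  -3.8  28.4  16.2   5.5  -0.2  -6.   -2.5   0.    0.  -14.4  -0.9]
notchT 16 [  68.1 -163.6]
notchT 20 [  66.8 -163. ]
notchT 26 [  64.8 -162.1]
notchT 40 [  60.2 -159.8]
notchT 50 [  56.9 -158.3]
notchS 16 [  66.9 -165. ]
notchS 20 [  69.9 -162.9]
notchS 26 [  74.4 -159.7]
notchS 40 [  84.8 -152.3]
notchS 50 [  92.3 -147.1]
brS 16 [  43.9 -170.4]
brS 20 [  47.  -168.3]
brS 26 [  51.7 -165.1]
brS 40 [  62.7 -157.6]
brS 50 [  70.5 -152.2]
brT 16 [  49.9 -163.9]
brT 20 [  48.7 -163.2]
brT 26 [  46.8 -162.3]
brT 40 [  42.5 -160.1]
brT 50 [  39.4 -158.5]
plT 16 [ 72.  -30.8]
plT 20 [ 70.7 -30.7]
plT 26 [ 68.7 -30.7]
plT 40 [ 64.  -30.6]
plT 50 [ 60.6 -30.5]
plS 16 [ 26.8 -41.7]
plS 20 [ 30.  -40.3]
plS 26 [ 34.9 -38.3]
plS 40 [ 46.2 -33.6]
plS 50 [ 54.3 -30.3]
lug [553.63442259 256.99049255  84.        ] knob [463.83009469 108.30550064  66.        ] hinge [579.62391715 114.33865705  78.        ]
```

```bash
cat > dbg.py <<'E'
from h import *
T=eyes.capture('top');S=eyes.capture('scene')
tc=lambda u,v:(110+(u-1)/3,70+(v-1)/3); sc=lambda u,v:(130+(u-1)/2.4,130+(v-1)/2.4)
for u in((100,241),(668,181),(706,438),(115,506)): print(np.round(ray(T,tc(*u),12),1))
for u in((637,566),(80,318),(720,340)): print('S',np.round(ray(S,sc(*u),12),1))
print('knob',ray(T,tc(361,523),85),ray(S,sc(518,160),85))
print('lug',ray(T,tc(94,397),84),ray(S,sc(701,333),84))
P=[600,50,20];print(ray(T,proj(T,P)[0],20),ray(S,proj(S,P)[0],20),T['cx'],T['cy'],S['cx'],S['cy'],T['fy'])
E
python3 dbg.py
```

```text
[700.  296.4  12. ]
[ 746.8 -169.6   12. ]
[ 531.2 -189.6   12. ]
[482.6 272.9  12. ]
S [702.6 295.9  12. ]
S [ 750.7 -162.7   12. ]
S [483.6 275.7  12. ]
knob [459.9555131   73.93083149  85.        ] [457.76696714  72.57494917  85.        ]
lug [553.72732443 269.79841334  84.        ] [553.23052742 267.73236729  84.        ]
[600.  50.  20.] [600.  50.  20.] 272.45878067180433 209.70725774875456 277.32811658643436 209.520695290507 385.11849935807373
```

```bash
sed -i "s/\[590,62,.05,0,0,200,-60\],loss='soft_l1'/[580,15,.1,38,33,250,-60],x_scale=[10,10,.05,10,10,10,10]/" fit.py; python3 fit.py
```

```text
[230.16129032 245.46236559] (np.int64(226), np.int64(240), np.int64(236), np.int64(252), 93) [344.15841584 206.34653465] (np.int64(339), np.int64(195), np.int64(350), np.int64(218), 202) [141.09411765 201.56470588] (np.int64(136), np.int64(198), np.int64(146), np.int64(206), 85) [420.40540541 268.18378378] (np.int64(412), np.int64(262), np.int64(428), np.int64(275), 185)
[ 5.80302e+02  1.66970e+01  1.00000e-01  3.89100e+01  3.26000e+01
  2.53065e+02 -6.00000e+01]
[-0.5 -0.6  0.  -0.7  1.   0.5 -1.2 -0.   1.4  0.1 -1.9 -2.2  0.8  0.4
  1.   1.1  0.3 -0.7  0.1  0.8  0.   0.   0.2  1. ]
notchT 16 [  94.4 -115.5]
notchT 20 [  93.1 -114.9]
notchT 26 [  91.  -114.2]
notchT 40 [  86.2 -112.3]
notchT 50 [  82.8 -111. ]
notchS 16 [  93.4 -116.9]
notchS 20 [  96.2 -114.6]
notchS 26 [ 100.4 -111.1]
notchS 40 [ 110.2 -102.9]
notchS 50 [117.2 -97. ]
brS 16 [  70.8 -124.2]
brS 20 [  73.8 -121.8]
brS 26 [  78.2 -118.2]
brS 40 [  88.5 -109.9]
brS 50 [  95.9 -103.9]
brT 16 [  76.3 -117.2]
brT 20 [  75.1 -116.6]
brT 26 [  73.1 -115.8]
brT 40 [  68.6 -114. ]
brT 50 [  65.4 -112.6]
plT 16 [87.7 17.3]
plT 20 [86.4 17.2]
plT 26 [84.4 17.1]
plT 40 [79.7 16.8]
plT 50 [76.4 16.7]
plS 16 [43.5  2.8]
plS 20 [46.6  4.4]
plS 26 [51.3  6.8]
plS 40 [62.2 12.4]
plS 50 [70.  16.3]
lug [554.94301561 268.48827084  84.        ] knob [458.86601808  74.82059647  66.        ] hinge [569.4728247  124.21809149  78.        ]
```

The two cameras agree to about 2 mm. The base origin is (580.3, 16.7) with yaw 0.100, the lug is at base y = 253, and the notch is near y = -115.5. Next is a helper that converts goals into drive units.

```bash
cat > go.py <<'E'
import sys
from h import *
from scipy.spatial.transform import Rotation as Ro
p=np.load('p.npy');c,s=np.cos(p[2]),np.sin(p[2])
RT=np.array([[-s,c,0],[c,s,0],[0,0,-1.]]).T
def b2w(x,y,z): return np.array([p[0]+c*x-s*y,p[1]+s*x+c*y,z])
st=telemetry.sense();q=st['ee_rot'];R=Ro.from_quat([q[1],q[2],q[3],q[0]]).as_matrix();e=st['eef_pos']
w=e-[p[0],p[1],0];print('tcp base',np.round([c*w[0]+s*w[1],-s*w[0]+c*w[1],w[2]],1),'F',np.round(np.array([[c,s,0],[-s,c,0],[0,0,1]])@st['force'],1),'w',round(st['grip_width'],3),'t',st['time_s'])
rv=Ro.from_matrix(R.T@RT).as_rotvec()/.5
print('yawerr rv/.5',np.round(rv,3))
if len(sys.argv)>3:
    t=b2w(*map(float,sys.argv[1:4]));d=R.T@(t-e)/120
    print('target',np.round(t),'shift',np.round(d,3))
E
python3 go.py 0 253 150
```

```text
tcp base [-400.4  535.2  231.3] F [-0.1 -0.9  0.4] w 1.0 t 1.8
yawerr rv/.5 [ 0.    -0.     2.447]
target [555. 268. 150.] shift [-3.938 -1.076  0.678]
```

Request:
drive_tool:
  series: "-1 -0.27 0 0 0 0.85 1; -1 -0.27 0 0 0 0.85 0.7; -1 -0.27 0 0 0 0.85 0.7; -1 -0.27 0 0 0 0.85 0.7"

```text
time_s: 2.2
eef_pos: [239.0, 447.1, 231.3]
ee_rot: [0.0, 0.333, 0.943, -0.0]
force: [-0.1, 0.0, 1.3]
grip_width: 0.703
```

```bash
python3 go.py 0 253 150
```

```text
tcp base [-296.4  462.5  231.3] F [-0.1  0.   1.3] w 0.703 t 2.2
yawerr rv/.5 [0.000e+00 1.000e-03 1.585e+00]
target [555. 268. 150.] shift [-2.984  0.492  0.679]
```

Request:
drive_tool:
  series: "-1 0.16 0 0 0 0.85 0.7; -1 0.16 0 0 0 0.85 0.7; -1 0.16 0 0 0 0.85 0.7; -1 0.16 0 0 0 0.85 0.7"

```text
time_s: 2.6
eef_pos: [346.1, 386.0, 231.1]
ee_rot: [0.0, 0.526, 0.851, -0.0]
force: [-1.1, 1.0, 0.5]
grip_width: 0.701
```

```bash
python3 go.py 0 253 150
```

```text
tcp base [-196.   390.9  231.1] F [-1.   1.1  0.5] w 0.701 t 2.6
yawerr rv/.5 [0.001 0.001 0.727]
target [555. 268. 150.] shift [-1.654  1.118  0.677]
```

Request:
drive_tool:
  series: "-0.83 0.56 0 0 0 0.727 0.7; -0.83 0.56 0 0 0 0.727 0.7; -0.83 0.56 0 0 0 0.727 0.7; -0.83 0.56 0 0 0 0.727 0.6"

```text
time_s: 3.0
eef_pos: [451.7, 326.7, 230.8]
ee_rot: [0.0, 0.671, 0.742, -0.0]
force: [-0.6, -0.1, 0.3]
grip_width: 0.598
```

```bash
python3 go.py 0 253 140
```

```text
tcp base [-96.9 321.3 230.8] F [-0.6 -0.1  0.3] w 0.598 t 3.0
yawerr rv/.5 [0.    0.001 0.   ]
target [555. 268. 140.] shift [-0.569  0.807  0.757]
```

Request:
drive_tool:
  series: "-0.57 0.81 0.76 0 0 0 0.6; -0.57 0.81 0.76 0 0 0 0.6; -0.57 0.81 0.76 0 0 0 0.6; -0.57 0.81 0.76 0 0 0 0.6; -0.57 0.81 0.76 0 0 0 0.6"

```text
time_s: 3.5
eef_pos: [554.1, 269.7, 139.1]
ee_rot: [-0.0, 0.669, 0.743, -0.001]
force: [-0.3, 0.1, 1.4]
grip_width: 0.601
```

```bash
python3 go.py 0 253 65
python3 - <<'E'
from h import *
c=eyes.capture('wrist');cv2.imwrite('pics/w1.png',c['frame'][:,:,::-1])
print(nets.spot_in('tray_lug',c)[:2])
p=np.load('p.npy');C,s=np.cos(p[2]),np.sin(p[2])
W=lambda x,y,z:[p[0]+C*x-s*y,p[1]+s*x+C*y,z]
print(proj(c,[W(0,253,84),W(0,253,97),W(8,253,97),W(-8,253,97)]))
E
```

```text
tcp base [ -0.7 254.4 139.1] F [-0.3  0.1  1.4] w 0.601 t 3.5
yawerr rv/.5 [-0.003  0.     0.007]
target [555. 268.  65.] shift [-0.011  0.007  0.617]
[{'rect': [210.4, 208.7, 334.5, 383.3], 'confidence': 0.87}]
[[273.21142544 229.72679807]
 [273.20299876 238.23870103]
 [287.09382233 238.27495029]
 [259.31190312 238.19511008]]
```

View pics/w1.png

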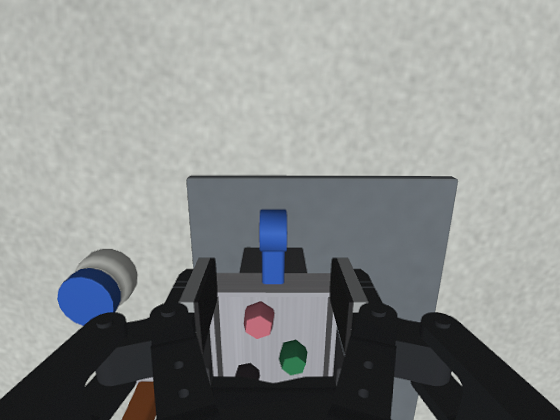

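The wrist view shows the lug at (273,229), exactly where I predicted it. I'll go down and pinch it.

Request:
drive_tool:
  series: "-0.01 0.006 0.3 0 0 0 0.6; -0.01 0.006 0.5 0 0 0 0.6; -0.01 0.006 0.61 0 0 0 0.6; -0.01 0.006 0.617 0 0 0 0.6; -0.01 0.006 0.617 0 0 0 0.1; -0.01 0.006 0.617 0 0 0 0.1; -0.01 0.006 0.617 0 0 0 0.1; -0.01 0.006 0.617 0 0 0 0.1; -0.01 0.006 0.617 0 0 0 0.1; -0.01 0.006 0.617 0 0 0 0.1"
  newtons: 35

```text
time_s: 4.6
eef_pos: [554.1, 269.4, 68.6]
ee_rot: [-0.0, 0.669, 0.743, -0.0]
force: [-10.4, -0.5, 9.8]
grip_width: 0.181
```

```bash
cat > arc.py <<'E'
import sys,subprocess
from h import *
import go
# shift (tool x=base y, z down) from angle a to angles, in /120mm
L=lambda t:np.array([145*np.cos(t)-6*np.sin(t),145*np.sin(t)+6*np.cos(t)])
a=float(sys.argv[1])
for t in map(float,sys.argv[2:]):
    d=L(t)-L(a);print(t,round(d[0]/120,3),round(-d[1]/120,3))
E
sed -i 's/len(sys.argv)>3:/len(sys.argv)==4:/' go.py
python3 arc.py 0 .07 .14 .21 .28 .35 .42 .49 .56 .63 .7
```

```text
tcp base [ -0.7 254.1  68.6] F [-10.4   0.5   9.8] w 0.181 t 4.6
yawerr rv/.5 [-0.001 -0.001  0.008]
0.07 -0.006 -0.084
0.14 -0.019 -0.168
0.21 -0.037 -0.251
0.28 -0.061 -0.332
0.35 -0.09 -0.411
0.42 -0.125 -0.488
0.49 -0.166 -0.563
0.56 -0.211 -0.634
0.63 -0.261 -0.702
0.7 -0.316 -0.767
```

Request:
drive_tool:
  series: "-0.006 0 -0.084 0 0 0 0.1; -0.019 0 -0.168 0 0 0 0.1; -0.037 0 -0.251 0 0 0 0.1; -0.061 0 -0.332 0 0 0 0.1; -0.09 0 -0.411 0 0 0 0.1; -0.107 0 -0.45 0 0 0 0.1; -0.125 0 -0.488 0 0 0 0.1; -0.145 0 -0.525 0 0 0 0.1; -0.166 0 -0.563 0 0 0 0.1; -0.18 0 -0.587 0 0 0 0.1; -0.195 0 -0.611 0 0 0 0.1; -0.211 0 -0.634 0 0 0 0.1; -0.227 0 -0.657 0 0 0 0.1; -0.244 0 -0.68 0 0 0 0.1; -0.261 0 -0.702 0 0 0 0.1; -0.261 0 -0.702 0 0 0 0.1"

```text
time_s: 6.2
eef_pos: [557.2, 238.1, 153.1]
ee_rot: [-0.0, 0.669, 0.743, -0.0]
force: [-5.4, -2.3, -5.4]
grip_width: 0.183
```

```bash
python3 arc.py .63 .63 .68 .73 .78 .83 .88 .93 .98 1.03 1.08 1.12 
python3 - <<'E'
from h import *
a=eyes.capture('top')['frame'][130:270,110:310];b=eyes.capture('scene')['frame'][150:290,260:460]
cv2.imwrite('pics/m1.png',cv2.resize(np.hstack([a,b])[:,:,::-1],(800,280),interpolation=cv2.INTER_CUBIC))
E
```

```text
tcp base [ -0.8 222.6 153.1] F [-5.6 -1.8 -5.4] w 0.183 t 6.2
yawerr rv/.5 [-0.002 -0.001  0.008]
0.63 0.0 -0.0
0.68 -0.039 -0.046
0.73 -0.08 -0.091
0.78 -0.123 -0.133
0.83 -0.168 -0.173
0.88 -0.216 -0.211
0.93 -0.265 -0.246
0.98 -0.315 -0.279
1.03 -0.368 -0.309
1.08 -0.421 -0.337
1.12 -0.465 -0.357
```

View pics/m1.png

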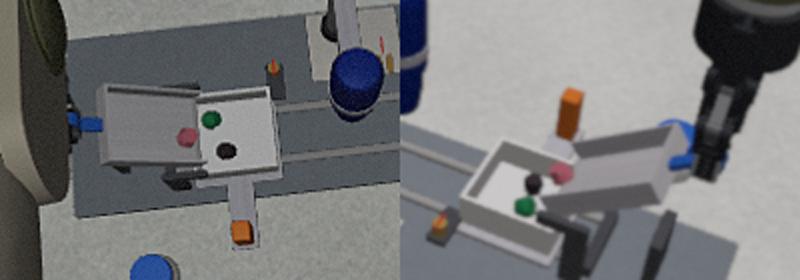

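The tray is lifting. Green and dark are already in the dish and pink is at the lip, so I'll keep tipping.

Request:
drive_tool:
  series: "-0.039 0 -0.046 0 0 0 0.1; -0.08 0 -0.091 0 0 0 0.1; -0.123 0 -0.133 0 0 0 0.1; -0.168 0 -0.173 0 0 0 0.1; -0.216 0 -0.211 0 0 0 0.1; -0.265 0 -0.246 0 0 0 0.1; -0.315 0 -0.279 0 0 0 0.1; -0.368 0 -0.309 0 0 0 0.1; -0.368 0 -0.309 0 0 0 0.1; -0.368 0 -0.309 0 0 0 0.1"

```text
time_s: 7.3
eef_pos: [561.8, 193.8, 190.7]
ee_rot: [-0.0, 0.669, 0.743, -0.0]
force: [-6.2, -0.4, -1.5]
grip_width: 0.179
```

```bash
python3 arc.py 1.03 .95 .85 .75 .65 .55 .45
python3 - <<'E'
from h import *
a=eyes.capture('top')['frame'][130:270,110:310];b=eyes.capture('scene')['frame'][150:290,260:460]
cv2.imwrite('pics/m2.png',cv2.resize(np.hstack([a,b])[:,:,::-1],(800,280),interpolation=cv2.INTER_CUBIC))
E
```

```text
tcp base [ -0.6 178.  190.7] F [-6.2  0.2 -1.5] w 0.179 t 7.3
yawerr rv/.5 [-0.002 -0.     0.008]
0.95 0.083 0.05
0.85 0.181 0.121
0.75 0.271 0.201
0.65 0.352 0.291
0.55 0.425 0.387
0.45 0.487 0.491
```

View pics/m2.png

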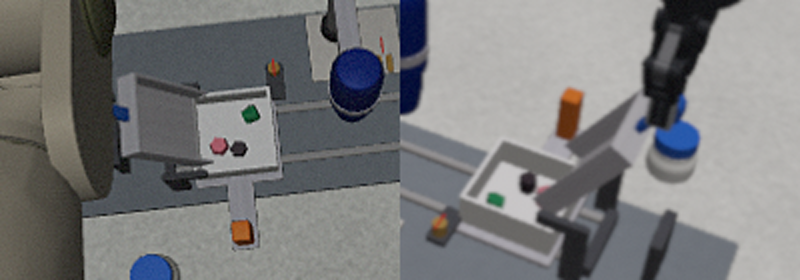

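All three samples lie in the dish, so I'll lower the tray.

Request:
drive_tool:
  series: "0.04 0 0.024 0 0 0 0.1; 0.083 0 0.05 0 0 0 0.1; 0.181 0 0.121 0 0 0 0.1; 0.271 0 0.201 0 0 0 0.1; 0.352 0 0.291 0 0 0 0.1; 0.425 0 0.387 0 0 0 0.1; 0.487 0 0.491 0 0 0 0.1; 0.487 0 0.491 0 0 0 0.1"

```text
time_s: 8.2
eef_pos: [555.7, 253.2, 132.1]
ee_rot: [-0.0, 0.669, 0.744, 0.0]
force: [-5.8, 2.5, 1.4]
grip_width: 0.179
```

```bash
python3 arc.py .45 .37 .29 .21 .13 .06 .02 0; python3 go.py 0 253 68.6
```

```text
tcp base [ -0.8 237.7 132.1] F [-5.6  3.   1.4] w 0.179 t 8.2
yawerr rv/.5 [ 0.001 -0.002  0.011]
0.37 0.042 0.087
0.29 0.077 0.177
0.21 0.105 0.27
0.13 0.125 0.364
0.06 0.137 0.448
0.02 0.141 0.496
0.0 0.142 0.521
tcp base [ -0.8 237.7 132.1] F [-5.6  3.   1.4] w 0.179 t 8.2
yawerr rv/.5 [ 0.001 -0.002  0.011]
target [555. 268.  69.] shift [0.127 0.007 0.529]
```

Request:
drive_tool:
  series: "0.042 0 0.087 0 0 0 0.1; 0.077 0 0.177 0 0 0 0.1; 0.105 0 0.27 0 0 0 0.1; 0.122 0 0.364 0 0 0 0.1; 0.13 0 0.448 0 0 0 0.1; 0.135 0 0.496 0 0 0 0.1; 0.136 0 0.525 0 0 0 0.1; 0.136 0 0.525 0 0 0 0.1; 0.136 0 0.525 0 0 0 0.6; 0.136 0 0.525 0 0 0 0.6; 0.136 0 0.525 0 0 0 0.6; 0.136 0 0.525 0 0 0 0.6; 0.136 0 0.3 0 0 0 0.6; 0.136 0 0 0 0 0 0.6; 0.136 0 -0.3 0 0 0 0.6; 0.136 0 -0.3 0 0 0 0.6"

```text
time_s: 9.8
eef_pos: [556.2, 269.8, 173.6]
ee_rot: [0.002, 0.669, 0.744, 0.005]
force: [-0.3, 0.4, -0.2]
grip_width: 0.598
```

```bash
python3 go.py -115 70 165
```

```text
tcp base [  1.3 254.3 173.6] F [-0.3  0.5 -0.2] w 0.598 t 9.8
yawerr rv/.5 [ 0.02  -0.005  0.011]
target [459.  75. 165.] shift [-1.531 -0.979  0.058]
```

Request:
drive_tool:
  series: "-0.77 -0.5 0 0 0 0 0.6; -0.77 -0.5 0 0 0 0 0.6; -0.77 -0.5 0 0 0 0 0.6; -0.95 -0.97 0.04 0 0 0 0.6; -0.95 -0.97 0.04 0 0 0 0.6; -0.95 -0.97 0.04 0 0 0 0.6"

```text
time_s: 10.4
eef_pos: [451.8, 143.9, 167.2]
ee_rot: [0.002, 0.669, 0.743, 0.004]
force: [1.0, 0.2, -0.0]
grip_width: 0.596
```

```bash
python3 go.py -115 70 130
```

```text
tcp base [-115.1  139.4  167.2] F [ 1.   0.1 -0. ] w 0.596 t 10.4
yawerr rv/.5 [ 0.02  -0.005  0.01 ]
target [459.  75. 130.] shift [-0.579 -0.005  0.308]
```

Request:
drive_tool:
  series: "-0.58 -0.005 0.1 0.02 0 0.01 0.6; -0.58 -0.005 0.3 0.02 0 0.01 0.6; -0.58 -0.005 0.3 0.02 0 0.01 0.6; -0.58 -0.005 0.3 0.02 0 0.01 0.6"

```text
time_s: 10.8
eef_pos: [459.8, 75.1, 131.1]
ee_rot: [-0.001, 0.671, 0.741, 0.001]
force: [-0.5, 0.6, 0.2]
grip_width: 0.602
```

```bash
python3 go.py -115 70 47.3
python3 - <<'E'
from h import *
c=eyes.capture('wrist');cv2.imwrite('pics/w2.png',c['frame'][:,:,::-1])
p=np.load('p.npy');C,s=np.cos(p[2]),np.sin(p[2])
W=lambda x,y,z:[p[0]+C*x-s*y,p[1]+s*x+C*y,z]
print(proj(c,[W(-115+i,70+j,85) for i,j in((-11,-10),(11,-10),(11,10),(-11,10))]))
E
```

```text
tcp base [-114.1   70.2  131.1] F [-0.5  0.6  0.2] w 0.602 t 10.8
yawerr rv/.5 [-0.    -0.006 -0.001]
target [459.  75.  47.] shift [-0.004 -0.008  0.698]
[[251.91748782 249.46934734]
 [288.89211739 249.40862854]
 [289.33096213 217.80727818]
 [251.20184219 217.87273061]]
```

View pics/w2.png

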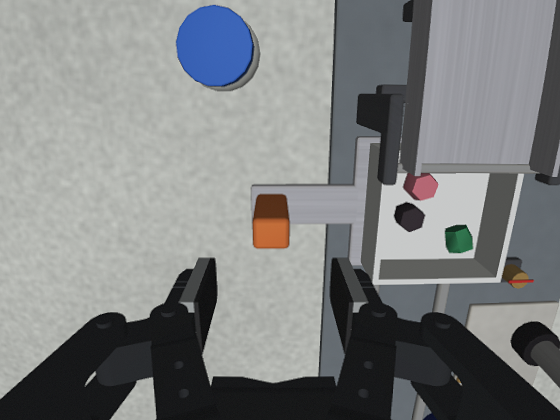

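The wrist view shows the knob at (271,233) as predicted, the samples in the dish and the tray level. I'll descend and grip the knob.

Request:
drive_tool:
  series: "0 -0.007 0.35 0 0 0 0.6; 0 -0.007 0.6 0 0 0 0.6; 0 -0.007 0.69 0 0 0 0.6; 0 -0.007 0.69 0 0 0 0.6; 0 -0.007 0.69 0 0 0 0.15; 0 -0.007 0.69 0 0 0 0.15; 0 -0.007 0.69 0 0 0 0.15; 0 -0.007 0.69 0 0 0 0.15; 0 -0.007 0.69 0 0 0 0.15; 0 -0.007 0.69 0 0 0 0.15"
  newtons: 60

```text
time_s: 11.85
eef_pos: [458.2, 75.8, 50.3]
ee_rot: [-0.001, 0.67, 0.742, 0.001]
force: [-9.0, -1.0, 12.3]
grip_width: 0.248
```

```bash
python3 go.py -115 -37 48
```

```text
tcp base [-115.5   71.    50.3] F [-9.  -0.1 12.3] w 0.248 t 11.85
yawerr rv/.5 [-0.001 -0.005  0.002]
target [470. -32.  48.] shift [-0.9    0.004  0.017]
```

Request:
drive_tool:
  series: "-0.04 0 0.01 0 0 0 0.15; -0.11 0 0.01 0 0 0 0.15; -0.19 0 0.01 0 0 0 0.15; -0.27 0 0.01 0 0 0 0.15; -0.35 0 0.01 0 0 0 0.15; -0.43 0 0.01 0 0 0 0.15; -0.51 0 0.01 0 0 0 0.15; -0.59 0 0.01 0 0 0 0.15; -0.67 0 0.01 0 0 0 0.15; -0.75 0 0.01 0 0 0 0.15; -0.82 0 0.01 0 0 0 0.15; -0.87 0 0.01 0 0 0 0.15; -0.9 0 0.01 0 0 0 0.15; -0.9 0 0.01 0 0 0 0.15"

```text
time_s: 13.25
eef_pos: [469.4, -32.7, 50.3]
ee_rot: [-0.001, 0.67, 0.742, 0.0]
force: [-6.3, -1.5, 12.0]
grip_width: 0.256
```

```bash
python3 go.py -115 -62.5 50
python3 - <<'E'
from h import *
a=eyes.capture('top')['frame'][90:240,200:400];b=eyes.capture('scene')['frame'][180:330,170:370]
cv2.imwrite('pics/m3.png',cv2.resize(np.hstack([a,b])[:,:,::-1],(800,300),interpolation=cv2.INTER_CUBIC))
c=eyes.capture('wrist')
p=np.load('p.npy');C,s=np.cos(p[2]),np.sin(p[2])
W=lambda x,y,z:[p[0]+C*x-s*y,p[1]+s*x+C*y,z]
print(proj(c,[W(72,-90,50),W(72,-115,25)]))
E
```

```text
tcp base [-115.3  -38.1   50.3] F [-6.4 -0.9 12. ] w 0.256 t 13.25
yawerr rv/.5 [-0.    -0.003  0.001]
target [472. -57.  50.] shift [-0.204  0.002  0.003]
[[608.4827502  349.35344693]
 [564.30947079 355.44377706]]
```

View pics/m3.png

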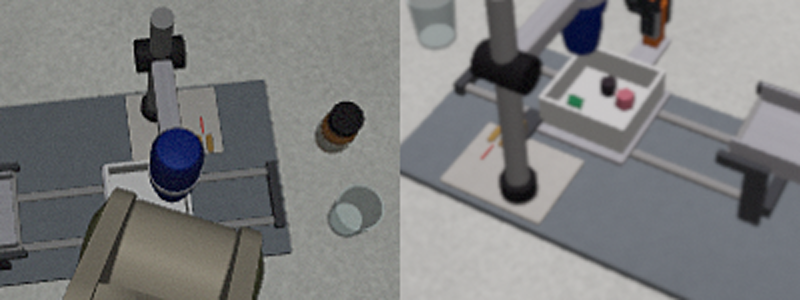

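Request:
drive_tool:
  series: "-0.04 0 0 0 0 0 0.15; -0.07 0 0 0 0 0 0.15; -0.1 0 0 0 0 0 0.15; -0.1 0 0 0 0 0 0.15"

```text
time_s: 13.8
eef_pos: [470.7, -44.7, 50.5]
ee_rot: [-0.001, 0.671, 0.742, 0.001]
force: [0.6, 1.1, -1.1]
grip_width: 0.247
```

Request:
drive_tool:
  series: "-0.02 0 0 0 0 0 0.15; -0.035 0 0 0 0 0 0.15; -0.035 0 0 0 0 0 0.15"

```text
time_s: 14.1
eef_pos: [471.1, -49.3, 50.5]
ee_rot: [-0.0, 0.671, 0.742, 0.0]
force: [-0.7, -2.8, -3.2]
grip_width: 0.253
```

Request:
drive_tool:
  series: "-0.015 0 0 0 0 0 0.15; -0.025 0 0 0 0 0 0.15; -0.025 0 0 0 0 0 0.15"

```text
time_s: 14.4
eef_pos: [471.5, -52.8, 50.5]
ee_rot: [-0.0, 0.671, 0.742, 0.0]
force: [-0.9, -2.2, -3.6]
grip_width: 0.25
```

```bash
python3 go.py -115 -62.5 50
```

```text
tcp base [-115.2  -58.3   50.5] F [-1.1 -2.1 -3.6] w 0.25 t 14.4
yawerr rv/.5 [-0.    -0.001  0.001]
target [472. -57.  50.] shift [-0.035  0.002  0.004]
```

```bash
cat > look.py <<'E'
import sys
from h import *
p=np.load('p.npy');C,s=np.cos(p[2]),np.sin(p[2])
W=lambda x,y,z:[p[0]+C*x-s*y,p[1]+s*x+C*y,z]
T=eyes.capture('top');S=eyes.capture('scene')
o=[]
for c in(T,S):
    u,v=proj(c,W(80,-115,30))[0].astype(int);o.append(cv2.resize(c['frame'][v-25:v+25,u-25:u+25],(400,400),interpolation=cv2.INTER_CUBIC));print(u-25,v-25)
    hsv=cv2.cvtColor(c['frame'],cv2.COLOR_RGB2HSV).astype(int);m=(((hsv[...,0]<6)|(hsv[...,0]>172))&(hsv[...,1]>110)&(hsv[...,2]>60)).astype(np.uint8)
    n,_,stt,ce=cv2.connectedComponentsWithStats(m[v-25:v+25,u-25:u+25])
    for i in range(1,n):
        g=ce[i]+[u-25,v-25]
        for z in(16,48):
            w=ray(c,g,z)-[p[0],p[1],0];print(stt[i].tolist(),z,np.round([C*w[0]+s*w[1],-s*w[0]+C*w[1]],1))
cv2.imwrite(f'pics/{sys.argv[1]}.png',np.hstack(o)[:,:,::-1])
E
python3 look.py n1
```

```text
276 131
[24, 18, 4, 13, 14] 16 [  88.1 -116.3]
[24, 18, 4, 13, 14] 48 [  77.4 -112.1]
192 221
[25, 18, 1, 1, 1] 16 [  52.8 -135.4]
[25, 18, 1, 1, 1] 48 [  77.3 -115.7]
```

View pics/n1.png

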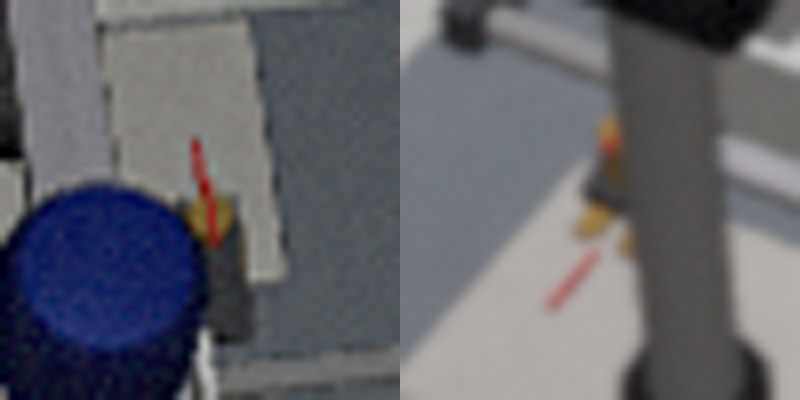

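```bash
python3 - <<'E'
from h import *
p=np.load('p.npy');C,s=np.cos(p[2]),np.sin(p[2])
c=eyes.capture('top')
for n,u,v,zs in(('n',196,145,(14,18)),('n',205,185,(14,18)),('pl',211,205,(45,52)),('pl',215,240,(45,52))):
    for z in zs:
        w=ray(c,((u+.5)/8-.5+276,(v+.5)/8-.5+131),z)-[p[0],p[1],0];print(n,z,np.round([C*w[0]+s*w[1],-s*w[0]+C*w[1]],1))
E
```

```text
n 14 [ 106.2 -115.7]
n 18 [ 104.8 -115.2]
n 14 [  93.2 -116.8]
n 18 [  91.9 -116.2]
pl 45 [  76.4 -113.6]
pl 52 [  74.1 -112.7]
pl 45 [  65.6 -113.4]
pl 52 [  63.4 -112.4]
```

The ball has passed the crest and is being pulled in: the force is -2 N towards the notch, and the lines are about 3 mm apart. I'll go the last 3 mm.

Request:
drive_tool:
  series: "-0.013 0 0 0 0 0 0.15; -0.025 0 0 0 0 0 0.15; -0.025 0 0 0 0 0 0.15; -0.025 0 0 0 0 0 0.15"

```text
time_s: 14.95
eef_pos: [471.8, -55.8, 50.5]
ee_rot: [-0.0, 0.671, 0.742, 0.0]
force: [-1.0, -0.8, -2.6]
grip_width: 0.251
```

```bash
python3 go.py; python3 look.py n2
```

```text
tcp base [-115.2  -61.3   50.5] F [-1.1 -0.7 -2.6] w 0.251 t 14.95
yawerr rv/.5 [-0.    -0.     0.001]
276 131
[24, 18, 2, 7, 7] 16 [  97.  -115.2]
[24, 18, 2, 7, 7] 48 [  86. -111.]
[27, 23, 1, 5, 5] 16 [  86.2 -120.1]
[27, 23, 1, 5, 5] 48 [  75.6 -115.7]
[28, 30, 1, 1, 1] 16 [  73.4 -120.8]
[28, 30, 1, 1, 1] 48 [  63.2 -116.4]
192 221
[24, 18, 1, 1, 1] 16 [  53.8 -137.2]
[24, 18, 1, 1, 1] 48 [  78.2 -117.4]
```

View pics/n2.png

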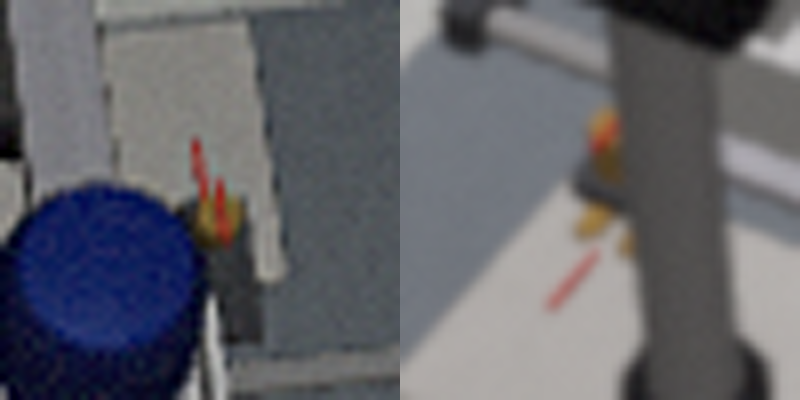

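Request:
drive_tool:
  series: "-0.01 0 0 0 0 0 0.15; -0.01 0 0 0 0 0 0.15; -0.01 0 0 0 0 0 0.15"

```text
time_s: 15.35
eef_pos: [471.9, -56.6, 50.5]
ee_rot: [-0.0, 0.671, 0.742, 0.0]
force: [0.2, 5.1, -2.6]
grip_width: 0.247
```

Request:
drive_tool:
  series: "-0.01 0 0 0 0 0 0.15; -0.01 0 0 0 0 0 0.15; -0.01 0 0 0 0 0 0.15"

```text
time_s: 15.65
eef_pos: [471.9, -57.1, 50.5]
ee_rot: [-0.001, 0.671, 0.742, 0.001]
force: [0.7, 8.0, -1.2]
grip_width: 0.249
```

```bash
python3 go.py
```

```text
tcp base [-115.3  -62.5   50.5] F [ 1.5  7.9 -1.2] w 0.249 t 15.65
yawerr rv/.5 [-0.    -0.004  0.001]
```

The resistance has flipped sign at +5 to +8 N, so the notch centre is bracketed near tcp y = -61.5. I'll back off 1 mm.

Request:
drive_tool:
  series: "0.008 0 0 0 0 0 0.15; 0.008 0 0 0 0 0 0.15; 0.008 0 0 0 0 0 0.15; 0.008 0 0 0 0 0 0.15; 0.008 0 0 0 0 0 0.15"

```text
time_s: 16.15
eef_pos: [471.8, -56.2, 50.5]
ee_rot: [-0.001, 0.671, 0.742, 0.001]
force: [0.6, 3.0, -3.4]
grip_width: 0.249
```

```bash
python3 go.py; python3 look.py n3; python3 - <<'E'
from h import *
p=np.load('p.npy');C,s=np.cos(p[2]),np.sin(p[2])
W=lambda x,y,z:[p[0]+C*x-s*y,p[1]+s*x+C*y,z]
a=cv2.imread('pics/n3.png');c=eyes.capture('scene');b=c['frame'][150:290,170:440,::-1]
cv2.imwrite('pics/f.png',np.vstack([a[:300],cv2.resize(b,(800,300),interpolation=cv2.INTER_CUBIC)]))
E
```

```text
tcp base [-115.2  -61.6   50.5] F [ 0.9  2.9 -3.4] w 0.249 t 16.15
yawerr rv/.5 [-0.    -0.004  0.001]
276 131
[24, 18, 2, 7, 8] 16 [  97.  -115.4]
[24, 18, 2, 7, 8] 48 [  86.  -111.2]
[27, 23, 1, 2, 2] 16 [  90.  -120.6]
[27, 23, 1, 2, 2] 48 [  79.2 -116.2]
[28, 29, 1, 2, 2] 16 [  74.7 -121. ]
[28, 29, 1, 2, 2] 48 [  64.4 -116.6]
192 221
[24, 18, 1, 1, 1] 16 [  53.8 -137.2]
[24, 18, 1, 1, 1] 48 [  78.2 -117.4]
```

View pics/f.png

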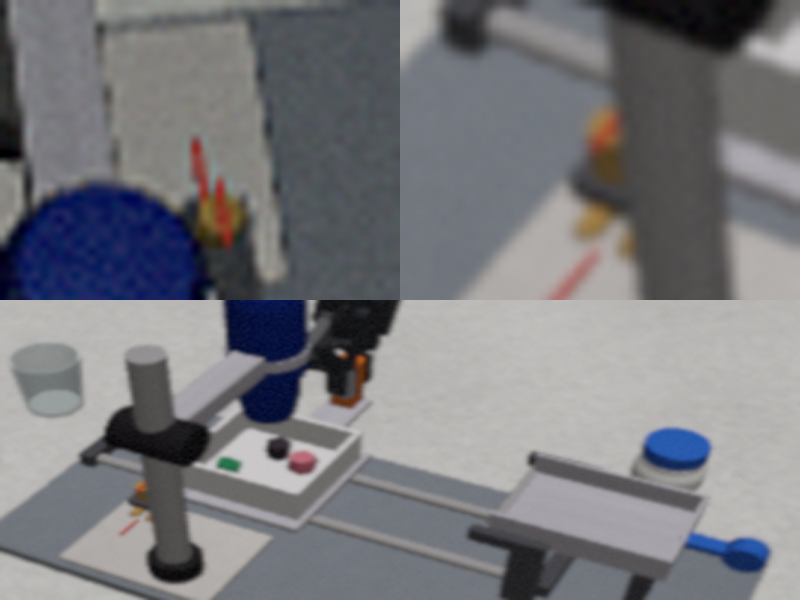

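Back off a little more to take out the remaining 3 N, then hand in.

Request:
drive_tool:
  series: "0.004 0 0 0 0 0 0.15; 0.004 0 0 0 0 0 0.15; 0.004 0 0 0 0 0 0.15; 0.004 0 0 0 0 0 0.15; 0.004 0 0 0 0 0 0.15"

```text
time_s: 16.8
eef_pos: [471.8, -55.8, 50.5]
ee_rot: [-0.001, 0.671, 0.742, 0.001]
force: [0.6, -0.4, -3.5]
grip_width: 0.25
```

```bash
python3 go.py; python3 -c "
from rig import ctrl
print(ctrl.finish_job())"
```

```text
tcp base [-115.2  -61.3   50.5] F [ 0.5 -0.5 -3.5] w 0.25 t 16.8
yawerr rv/.5 [-0.    -0.003  0.001]
the job is handed in; nothing more can be done
None
```

I tipped the tray by its lug to about 1.03 rad, and all three samples slid into the dish. I lowered the tray, then slid the stage by its knob until the ball sat in the notch. I handed the job in at 16.8 s, still holding the knob with the grip set to 60 N.

**Notch:**
- **Force:** pulled -2 N before the centre, resisted with +5 to +8 N just past it, and was -0.5 N along the rail at the end.
- **Camera:** the last picture, taken 0.3 mm further along, put the ball at base y of about -116. The notch mark was at about -115 to -116, and the cameras are good to about 2 mm.

**Last picture:** the samples were in the dish and the tray looked level. I did not measure its angle. The beaker and jar were where they started. The bottle was outside this last view, but it stood in place in the view midway through the slide. The arm never came near any of them.

No final check failed. The first fit of the fixture's pose was wrong; I fixed it before moving the arm.

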